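# Pin back the sprung belt-tension wheel

## Task

Pin this printer belt tensioner back so that a new belt can be fitted. Take the red-headed service pin from its stand, put it down through the brass-ringed hole in the tension wheel, and with it swing the wheel anticlockwise (seen from above) against its spring while pressing lightly downward, until the pin's tip finds the hidden hole in the index ring underneath; then press the pin fully home, collar on the wheel, so that it alone holds the wheel, and let go. Feel for the hole with a light hand: do not press the pin hard on the ring or the wheel, never wind the wheel into the red arc, never let it fly back, and leave the blue pin and the flux tub where they are.

Things in the scene. Friction and masses are not known exactly. Their poses are not given: they have to be found in the camera images.
- red_pin: red-headed service pin, 50 g, upright in one hole of the stand; origin at its tip, z up along it. From the tip: steel shank 8 mm across, 28 mm long, chamfered 1.5 mm; collar 22 mm across, 4 mm thick; flat red grip 38 mm tall, its top 70 mm above the tip, 14 mm thick along the pin's x axis, 22 mm wide along y. Grip its flats about 55 mm above the tip: fingertips then clear the wheel when the pin is home
- red_pin_mid (a point): the point half-way up the red pin, on its axis, 35 mm above the tip; z along the pin
- blue_pin: the blue-headed pin in the other hole of the stand: same collar and grip, but a shank only 12 mm long, too short for this job; leave it. Origin at its tip
- pin_stand: dark plastic stand, fixed, 48 x 128 mm at its foot, 36 x 116 mm above, 34 mm tall; origin under its centre. Two holes 9.8 mm across on its y axis at y = +32 and -32 mm; a pin hangs in its hole by the collar, its top 76 mm above the bench: lift the red pin straight up, and clear of the blue one, before moving sideways
- tensioner: belt tensioner, fixed: grey steel sheet 6 mm thick from x = -88 to +98 and y = -128 to +88 mm; origin on the bench under the wheel's axle. Folded edge 30 mm tall along its +x side; black idler 40 mm across, 37 mm tall at x = 58, y = -98 mm. Beside the wheel a green arc is painted on the sheet where the lock lies, and a red arc beyond it
- index_ring: black ring, 128 mm across, clamped under the wheel; origin on the sheet, on the axle. It has one through hole, 10.4 mm across, on the wheel hole's 45 mm circle. Its setting depends on the belt and the wheel covers it: known is only that its flat top lies 1 to 5 mm under the wheel and that the wheel's hole comes over its hole between 0.5 and 1.0 rad. Feel for it: slide the tip over the ring under 5 to 10 N
- wheel_axle (a point): point on the wheel's upright axis at the height of the wheel's top face (37 mm above the bench). A fixed brass spring cup, 48 mm across, stands round it, 5 mm above the wheel
- wheel_hole (a point): mouth centre of the wheel's pin hole, 45 mm from the axle, in the top face; moves with the wheel. 9.4 mm across, through the 12 mm thick wheel (underside 25 mm above the bench); brass rim, black pointer line. With its tip on the ring the pin's collar is 11 to 15 mm above the wheel; home, the tip is 9 mm above the bench, collar on the wheel. Under spring load the hole rubs on the pin: 2 to 4 N of any press
- tension_wheel (a joint): angle of the tension wheel, rad: 0 at rest on its stop, growing anticlockwise seen from above (120 mm aluminium wheel). The spring pulls it back with 0.13 N m at 0 and 0.29 N m at 1.0 rad (3 to 6.5 N at the hole). The red arc begins at 1.1 rad, the far stop is at 1.3 rad
- flux_tub: small round tub with a black lid, 47 mm across, 29 mm tall, loose on the bench; origin under its centre
Not all that is in view belongs to the job. Of the things that look like the red_pin, the smaller one is meant.

How it is judged:
On the way, in this order (a step that is already met when the one before it is completed fails the run):
1. the red pin stands in the wheel's hole, at least 6 mm deep, with the wheel still near its rest (horizontal distance between red_pin_mid and wheel_hole below 0.005 m and height (world z) of red_pin_mid below 0.066 m and angle between red_pin_mid's own z axis and vertical below 0.15 rad and value of joint tension_wheel below 0.3 rad), for 0.1 s.
2. the wheel is wound up past 0.4 rad with the red pin in its hole (horizontal distance between red_pin_mid and wheel_hole below 0.006 m and height (world z) of red_pin_mid below 0.066 m and value of joint tension_wheel above 0.4 rad), for 0.1 s.
At the end, for the whole second after the job is handed in: The red pin stands upright (within 0.15 rad) in the wheel's hole (within 5 mm), fully home with its collar on the wheel (within 2.5 mm), its tip in the index ring's hole, so that it alone holds the wheel wound up (more than 0.45 rad); it is at rest and released (height (world z) of red_pin_mid below 0.0465 m and horizontal distance between red_pin_mid and wheel_hole below 0.005 m and angle between red_pin_mid's own z axis and vertical below 0.15 rad and value of joint tension_wheel above 0.45 rad and linear speed of red_pin below 0.01 m/s); the robot touches nothing.
It fails at once if the red pin is pressed on the index ring with more than 40 N (contact force between red_pin and index_ring above 40 N).
It fails at once if the red pin is pressed on the tensioner's wheel or sheet with more than 60 N (contact force between red_pin and tensioner above 60 N).
It fails at once if the wheel is wound into the red arc (past 1.1 rad) (value of joint tension_wheel above 1.1 rad).
It fails at once if the wheel flies back to its rest (faster than 2.5 rad/s below 0.35 rad) (value of joint tension_wheel below 0.35 rad and velocity of joint tension_wheel below -2.5 rad/s).
It fails at once if the blue pin or the flux tub is moved by more than 30 mm (distance of any of blue_pin, flux_tub from where it was at the start of the episode above 0.03 m).
It also fails if it takes over 72 s, if anything falls off the work surface, if the arm or the gripper's body presses on something with over 40 N, if the wrist force passes 120 N, or if a joint passes its speed limit or range.

## Robot

A 6-joint arm with a two-finger parallel gripper is mounted at the origin on a cart in front of the work surface, level with it; the furniture and walls round the work are solid. World frame = base frame: x ahead of the robot, y to its left, z up, the work surface at z = 0. Lengths are in m, angles in rad, forces in N, time in s.
With the tool pointing down it reaches from about 0.375 to 0.975 m from the base axis. Payload 3.8 kg.
Tool frame: the origin (TCP) lies where the fingers leave the gripper's body, on its centre line; the fingertips stand 73 mm ahead of it and the grasp point (between the pads) lies 54 mm ahead of it (nose_length is the distance from the TCP to the fingertips, in m); z points along the fingers, y is the line along which they close (so a half turn about z gives the same grasp; the last joint's range is limited). The gripper opens to 85 mm and grips with 20 to 120 N. Pads are 22 mm wide; open, the fingers measure 114 mm over their backs; the gripper's body (76 mm by 85 mm) begins 54 mm behind the grasp point. The pads swing forward as they close: fully open they stand 13 mm farther back than shut.
Start: joints at [-1.147, 0.264, 1.604, -0, 1.274, -0.037], TCP at [0.3, -0.605, 0.304] pointing down, gripper open.
Joint ranges: [-2.63, 2.63], [-0.94, 2.18], [0.31, 2.57], [-1.31, 4.45], [0, 2.66], [-2.55, 2.55]. Speed limits (rad/s): [2.57, 2.57, 3.14, 3.14, 3.14, 3.14].

## Interface

Orientations are given as a rotation vector (axis times angle).
In Python, from workcell import read_state, read_camera, calibration, finish_job, look_for, cut_out, tip_of, nose_length gives the robot as it stands.
- The arm moves only by the tool step_arm, never from a script. Its argument "targets" is a list of rows, each a list of 3 entries, a list of its own where there are three numbers: the turn, a rotation vector about the tool's x, y, z in rad, then the shift along the tool's x, y, z in mm, then the finger opening in mm, from 0 to 85.4. In form: [[[ax, ay, az], [x, y, z], grip], ...]. A call has 1 to 5 rows; each row shifts and turns the commanded pose from where the row before left it, along the tool's axes as they then stand; what a row does not reach is not made up. A row lasts 1/12 s, in which the tool goes at most 41.7 mm and 7.16 degrees, less where a joint would pass 70% of its speed; a pose out of reach is approached as far as the arm can. A call with a gripper value outside its range is refused whole. The fingers move at their own pace and stop on an object; "grip_force" is the grip in N (left out, the last holds). Time passes only in rows, so rows that do not move let the fingers close. It gives the time, the measured TCP pose, the force, the opening and the grip force at its end, in the units of the state.
- read_state(): the state, without advancing time (a new reading comes with each control period).
- read_camera(name): name is "scene" or "side" or "wrist"; returns the picture (420x560x3 uint8, red, green, blue); there is no depth.
- calibration(name): a dict with "camera_matrix" (3x3 intrinsics, pixels), "R" (3x3) and "t" (3): a world point X has camera coordinates R X + t. Camera axes: x right, y down, z forward; pixel columns grow to the right and rows downward; lengths in m; the calibration is good to about 2 mm. A picture is of the moment at which its call begins: read the wrist's pose just before it. calibration takes no time and is no camera call; for the wrist camera it gives the pose at the moment of the call.
- finish_job(): hands the job in; it is judged then, once.
Trained networks look in the newest picture that a camera, given by its name, has taken for a name from the list of things; names that differ only in an ending like _2 or _b are one class to them, and where a whole thing is asked for, a point or a joint stands for the part that bears it (a point fixed in the world has none). Each returns a list of dicts, best first, with "score" (0 to 1); they miss things now and then, are a little off and sometimes report something else, mostly with a low value. They report only what shows in the picture. A call takes as long as a camera call. They do not tell look-alikes from the thing itself.
- look_for(camera, query): "extent" ([left, top, right, bottom] in pixels, round what is visible of it).
- cut_out(camera, query): "region" (420x560 bool, what is visible of it) and "extent" ([left, top, right, bottom] in pixels, round what is visible of it).
- tip_of(camera, query): "at" ([row, column] in pixels: a listed point, or the origin of a listed thing).
The state is a dict: "time": time; "q": joint angles; "joint_vel": joint speeds; "joint_torque": joint torques, N m; "tool_pos": TCP position; "tcp_rot": TCP orientation; "wrist_force": force on the tool from outside, world axes, zero at the start; "torque": the same for the moment, N m; "width": opening from 0.0 (shut) to 1.0 (fully open); "grip_force": force on a finger pad.
Only numpy, scipy, OpenCV 4.12 (cv2) and the standard library are available. Lean on these libraries where they do the work, as an engineer would, in place of code of your own. Each camera call takes 0.05 s, during which the arm holds its last target. There are 200 camera calls.

## Working session

There is one attempt and no reset: what is moved stays moved. The work goes in short steps, Python scripts to look and compute and a tool call to move; the robot and the scene stay as the last step left them, time stands still between calls to the robot, and variables do not carry over. Pictures are saved under pics/ and viewed, at most 10 in all, crops included, and the job is handed in when it is done.

Besides the shell and the picture viewer there is one more tool, called after "Call:" as name(argument=value, ...), one argument or row to a line, values as JSON. step_arm: Moves the arm, as the interface text tells. Its arguments: {"type":"object","properties":{"targets":{"type":"array","items":{"type":"array"}},"grip_force":{"type":"number"}},"required":["targets"]}

```bash
mkdir -p pics; cat > h.py <<'E'
import numpy as np, cv2
from workcell import *
from scipy.spatial.transform import Rotation as Ro
def ray(c,uv):
    K=np.array(c["camera_matrix"]);R=np.array(c["R"]);t=np.array(c["t"])
    d=R.T@np.linalg.solve(K,[uv[0],uv[1],1.]);return -R.T@t,d
def atz(c,uv,z):
    o,d=ray(c,uv);return o+d*(z-o[2])/d[2]
def proj(c,X):
    p=np.array(c["camera_matrix"])@(np.array(c["R"])@np.array(X)+np.array(c["t"]));return p[:2]/p[2]
def tri(obs):
    A=np.zeros((3,3));b=np.zeros(3)
    for c,uv in obs:
        o,d=ray(c,uv);d/=np.linalg.norm(d);M=np.eye(3)-np.outer(d,d);A+=M;b+=M@o
    return np.linalg.solve(A,b)
def save(n,im): cv2.imwrite("pics/"+n,im[:,:,::-1])
E
python3 - <<'E'
from h import *
s=read_state();print(s)
a=[read_camera(n) for n in("scene","side","wrist")]
save("a.png",cv2.resize(np.vstack([np.hstack(a[:2]),np.hstack([a[2],a[2]*0])]),(800,600),interpolation=cv2.INTER_AREA))
for n in("scene","side"):
  c=calibration(n);print(n,-np.array(c["R"]).T@c["t"])
  for q in("red_pin","blue_pin","pin_stand","wheel_hole","wheel_axle","flux_tub","tensioner","red_pin_mid"):
    print(n,q,[(np.round(d["at"][::-1]),round(d["score"],2)) for d in tip_of(n,q)], [(np.round(d["extent"]),round(d["score"],2)) for d in look_for(n,q)] if q in("red_pin","blue_pin") else "")
E
```

```text
{'time': 0.0, 'q': array([-1.14688947e+00,  2.64764472e-01,  1.60538553e+00,  5.38145380e-05,
        1.27369089e+00, -3.69221447e-02]), 'joint_vel': array([-5.29897801e-05,  3.29119435e-04, -7.08064807e-04, -1.49890227e-03,
       -5.09367746e-04,  1.00390843e-03]), 'joint_torque': array([ 3.13389166e-03, -5.15110123e+01, -3.67307997e+01,  5.01165607e-05,
        1.28506144e-02,  4.94516871e-05]), 'tool_pos': array([ 0.29992918, -0.60406779,  0.30254799]), 'tcp_rot': array([-3.05641407e+00, -7.16950042e-01,  5.99352097e-04]), 'wrist_force': array([ 0.48228409,  0.36330851, -0.58538094]), 'torque': array([ 0.01757957, -0.01114588, -0.01449199]), 'grip_force': 0.0, 'width': 0.9946092584197076}
scene [-0.48468745  0.51771797  0.55447531]
scene red_pin [(array([266., 248.]), 0.77), (array([216., 244.]), 0.54)] [(array([212., 216., 218., 231.]), 0.78), (array([261., 209., 278., 251.]), 0.6)]
scene blue_pin [(array([240., 228.]), 0.65)] []
scene pin_stand [(array([227., 240.]), 0.61)] 
scene wheel_hole [] 
scene wheel_axle [] 
scene flux_tub [(array([158., 244.]), 0.85)] 
scene tensioner [] 
scene red_pin_mid [(array([217., 224.]), 0.64), (array([264., 231.]), 0.6)] 
side [ 0.46959275 -0.98116684  0.58866629]
side red_pin [(array([238., 219.]), 0.92)] [(array([230., 182., 242., 220.]), 0.67), (array([272., 171., 279., 183.]), 0.52)]
side blue_pin [(array([276., 208.]), 0.7)] [(array([274., 187., 279., 201.]), 0.57)]
side pin_stand [(array([276., 210.]), 0.75), (array([318., 328.]), 0.17)] 
side wheel_hole [(array([294., 302.]), 0.71)] 
side wheel_axle [(array([319., 312.]), 0.83)] 
side flux_tub [(array([296., 181.]), 0.66)] 
side tensioner [(array([316., 328.]), 0.95), (array([293., 301.]), 0.44)] 
side red_pin_mid [(array([238., 199.]), 0.89), (array([275., 185.]), 0.65)]
```

View pics/a.png

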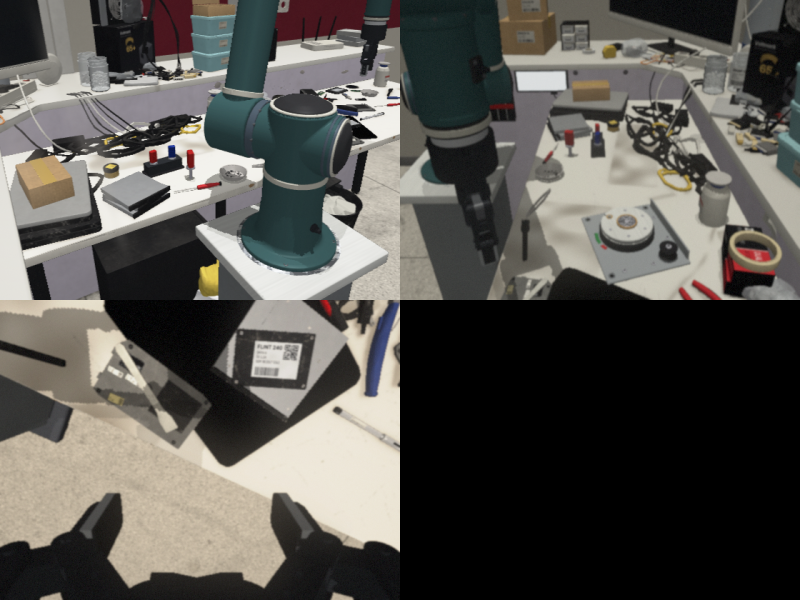

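```bash
python3 - <<'E'
from h import *
sc,si=calibration("scene"),calibration("side")
P=lambda n,a,b:print(n,np.round(tri([(sc,a),(si,b)]),4))
P("small mid",(217,224),(275,185));P("big mid",(264,231),(238,199))
print("blue/stand",atz(sc,(227,240),0),atz(si,(276,210),0))
print("hole",atz(si,(294,302),.037),"axle",atz(si,(319,312),.037),"tens",atz(si,(316,328),0),"tub",atz(si,(296,181),0))
a=read_camera("scene")[190:270,200:300];b=read_camera("side")[160:230,220:300];r=read_camera("side")[250:400,220:420]
f=lambda x,w,h:cv2.resize(x,(w,h),interpolation=cv2.INTER_CUBIC)
save("b.png",np.vstack([np.hstack([f(a,400,300),f(b,400,300)]),np.hstack([f(r,400,300),np.zeros((300,400,3),np.uint8)])]))
E
```

```text
small mid [0.4398 0.1341 0.0449]
big mid [0.3559 0.0634 0.0454]
blue/stand [ 4.33686828e-01  1.13760824e-01 -1.11022302e-16] [0.44344922 0.09385489 0.        ]
hole [ 0.48021022 -0.29866368  0.037     ] axle [ 0.52092875 -0.32482435  0.037     ] tens [ 0.51685664 -0.32183388  0.        ] tub [0.49484326 0.25484173 0.        ]
```

View pics/b.png

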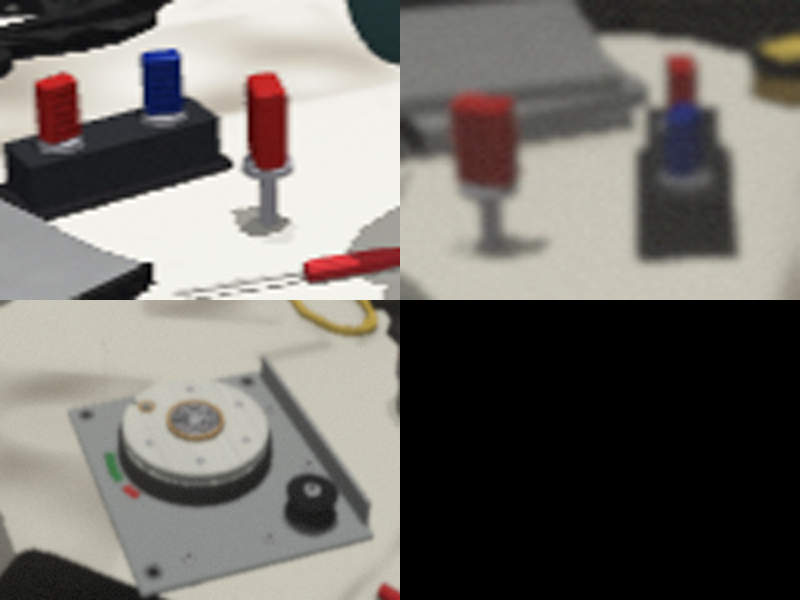

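The candidates for red_pin are the red pin in the stand (scene 215,223), the larger loose red-headed pin standing on the bench (scene 265,230), and the red screwdriver handle (scene ~285,257). I choose the smaller one, the pin in the stand next to the blue pin. The crop shows it clearly. The tension wheel's hole is at side pixel (294,302), and the green and red arcs are anticlockwise from it.

```bash
python3 - <<'E'
from h import *
c=calibration("wrist");s=read_state();T=Ro.from_rotvec(s["tcp_rot"]).as_matrix()
o,d=ray(c,(280,210));print("cam in tool",np.round(T.T@(o-s["tool_pos"]),3),"axis",np.round(T.T@d,3),"K",c["camera_matrix"][0][0])
a=np.arctan2(T[1,0],T[0,0]);print(a)
d=np.array([.42,.06,.30])-s["tool_pos"];print(np.round(T.T@d*1000))
E
```

```text
cam in tool [ 0.075  0.    -0.071] axis [-0.311  0.013  0.95 ] K 357.7137429044332
0.46080335523395277
[ 403. -542.    4.]
```

Call:
step_arm(
  targets=[
    [[0,0,0],[24.8,-32.6,0],85],
    [[0,0,0],[24.8,-32.6,0],85],
    [[0,0,0],[24.8,-32.6,0],85],
    [[0,0,0],[24.8,-32.6,0],85],
    [[0,0,0],[24.8,-32.6,0],85],
  ],
)

```text
time: 1.72
tool_pos: [0.3387, -0.4017, 0.3038]
tcp_rot: [3.059, 0.716, 0.0]
wrist_force: [1.4, 0.6, 0.7]
width: 0.997
grip_force: 0.0
```

Call:
step_arm(
  targets=[
    [[0,0,0],[24.8,-32.6,0],85],
    [[0,0,0],[24.8,-32.6,0],85],
    [[0,0,0],[24.8,-32.6,0],85],
    [[0,0,0],[24.8,-32.6,0],85],
    [[0,0,0],[24.8,-32.6,0],85],
  ],
)

```text
time: 2.13
tool_pos: [0.3772, -0.2005, 0.3042]
tcp_rot: [3.058, 0.716, 0.001]
wrist_force: [1.0, 0.8, -0.1]
width: 0.998
grip_force: 0.0
```

Call:
step_arm(
  targets=[
    [[0,0,0],[24.8,-32.6,0],85],
    [[0,0,0],[24.8,-32.6,0],85],
    [[0,0,0],[24.8,-32.6,0],85],
    [[0,0,0],[24.8,-32.6,0],85],
    [[0,0,0],[24.8,-32.6,0],85],
  ],
)

```text
time: 2.55
tool_pos: [0.4158, 0.0008, 0.3044]
tcp_rot: [3.058, 0.717, 0.002]
wrist_force: [0.3, 0.4, 0.1]
width: 0.991
grip_force: 0.0
```

Call:
step_arm(
  targets=[
    [[0,0,0],[24.8,-32.6,0],85],
    [[0,0,0],[24.8,-32.6,0],85],
    [[0,0,-0.12],[24.8,-32.6,0],85],
    [[0,0,-0.12],[0,0,0],85],
    [[0,0,-0.12],[0,0,0],85],
  ],
)

```text
time: 2.97
tool_pos: [0.4391, 0.1222, 0.3041]
tcp_rot: [-2.873, -1.27, -0.001]
wrist_force: [-0.2, -0.8, -0.1]
width: 0.99
grip_force: 0.0
```

Call:
step_arm(
  targets=[
    [[0,0,-0.12],[0,0,0],85],
    [[0,0,-0.12],[0,0,0],85],
    [[0,0,-0.12],[0,0,0],85],
    [[0,0,-0.12],[0,0,0],85],
    [[0,0,-0.12],[0,0,0],85],
  ],
)

```text
time: 3.38
tool_pos: [0.439, 0.1196, 0.3041]
tcp_rot: [2.375, 2.056, 0.001]
wrist_force: [0.1, 0.3, 0.6]
width: 0.995
grip_force: 0.0
```

Call:
step_arm(
  targets=[
    [[0,0,-0.12],[0,0,0],85],
    [[0,0,-0.03],[0,0,0],85],
    [[0,0,0],[0,0,0],85],
  ],
)

```text
time: 3.63
tool_pos: [0.439, 0.1195, 0.304]
tcp_rot: [2.221, 2.222, 0.0]
wrist_force: [-0.7, -0.0, 0.2]
width: 0.997
grip_force: 0.0
```

```bash
python3 - <<'E'
from h import *
s=read_state();print(s["tool_pos"],s["tcp_rot"],s["time"])
T=Ro.from_rotvec(s["tcp_rot"]).as_matrix();print(T.round(3),s["q"])
im=read_camera("wrist");c=calibration("wrist");save("c.png",im)
for q,z in(("red_pin_mid",.041),("red_pin",.006),("blue_pin",.022),("pin_stand",0)):
  print(q,[(np.round(d["at"][::-1]),np.round(atz(c,d["at"][::-1],z),4),round(d["score"],2)) for d in tip_of("wrist",q)])
for q in("red_pin","blue_pin"):
  for d in cut_out("wrist",q):
    m=d["region"].astype(np.uint8);print(q,d["score"],d["extent"],cv2.minAreaRect(cv2.findNonZero(m)))
E
```

```text
[0.43904256 0.11950455 0.30404026] [2.22051598e+00 2.22210890e+00 4.57153041e-04] 3.6333
[[-0.001  1.     0.   ]
 [ 1.     0.001  0.   ]
 [ 0.     0.    -1.   ]] [ 2.11001332e-01 -1.63439237e-01  2.05125777e+00  5.54027117e-06
  1.25343076e+00  2.10282499e-01]
red_pin_mid [(array([191., 243.]), array([0.3525, 0.0516, 0.041 ]), 0.76), (array([280., 159.]), array([0.4426, 0.1365, 0.041 ]), 0.7)]
red_pin [(array([197., 224.]), array([0.3521, 0.0585, 0.006 ]), 0.84), (array([278., 152.]), array([0.4405, 0.1376, 0.006 ]), 0.67)]
blue_pin [(array([276., 214.]), array([0.4388, 0.0755, 0.022 ]), 0.61)]
pin_stand [(array([278., 184.]), array([0.4412, 0.1018, 0.    ]), 0.82), (array([277., 217.]), array([0.4402, 0.0644, 0.    ]), 0.58), (array([337.,  32.]), array([0.4965, 0.2512, 0.    ]), 0.3), (array([278., 161.]), array([0.4411, 0.1275, 0.    ]), 0.2)]
red_pin 0.63 [269.2, 143.2, 288.4, 179.3] ((277.0, 162.5), (31.0, 20.0), 90.0)
red_pin 0.42 [252.6, 120.1, 297.8, 244.8] ((276.5, 182.0), (124.0, 47.0), 90.0)
blue_pin 0.62 [268.6, 210.7, 286.6, 250.9] ((279.0, 229.5), (35.0, 20.0), 90.0)
```

View pics/c.png

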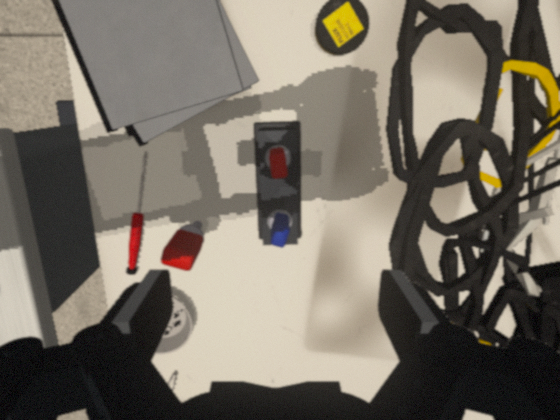

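```bash
python3 - <<'E'
from h import *
im=read_camera("wrist");c=calibration("wrist")
save("d.png",cv2.resize(im[110:255,235:325],(480,773),interpolation=cv2.INTER_CUBIC)[:600])
hsv=cv2.cvtColor(im,cv2.COLOR_RGB2HSV).astype(int)
m=((np.minimum(hsv[...,0],180-hsv[...,0])<10)&(hsv[...,1]>150)).astype(np.uint8);m[:,:240]=0;m[:,320:]=0
nz=cv2.findNonZero(m);print(len(nz),cv2.boundingRect(nz),cv2.boxPoints(cv2.minAreaRect(nz)))
for p in [(0.441,.135,.076)]:
  for dx,dy in((-7,-11),(7,-11),(7,11),(-7,11)): print(proj(c,[p[0]+dx/1e3,p[1]+dy/1e3,.076]).round(1),proj(c,[p[0]+dx/1e3,p[1]+dy/1e3,.038]).round(1))
E
```

```text
397 (270, 148, 18, 30) [[267.32434 149.94592]
 [282.56757 147.4054 ]
 [287.27026 175.62161]
 [272.02704 178.16214]]
[270.8 180.7] [271.3 171.5]
[287.1 180.7] [285.9 171.5]
[287.4 155.1] [286.1 148.4]
[270.7 155.1] [271.2 148.5]
```

View pics/d.png

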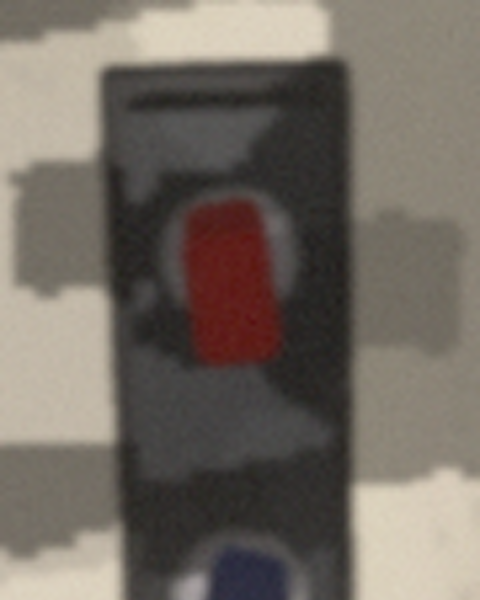

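The crop shows the stand's red pin centred near wrist pixel (278,163). It is turned about 0.1 rad anticlockwise and the blue pin is below it, clear of the fingers.

Call:
step_arm(
  targets=[
    [[0,0,0],[17,1,20],55],
    [[0,0,-0.1],[0,0,35],55],
    [[0,0,0],[0,0,35],55],
    [[0,0,0],[0,0,35],55],
    [[0,0,0],[0,0,0],55],
  ],
)

```text
time: 4.45
tool_pos: [0.435, 0.1353, 0.1721]
tcp_rot: [-2.103, -2.324, 0.017]
wrist_force: [-3.1, -1.8, -1.1]
width: 0.642
grip_force: 0.0
```

```bash
python3 - <<'E'
from h import *
s=read_state();T=Ro.from_rotvec(s["tcp_rot"]).as_matrix();print(s["tool_pos"],s["time"])
im=read_camera("wrist");c=calibration("wrist");save("e.png",im)
hsv=cv2.cvtColor(im,cv2.COLOR_RGB2HSV).astype(int)
m=((np.minimum(hsv[...,0],180-hsv[...,0])<10)&(hsv[...,1]>150)).astype(np.uint8)
n,l,st,ce=cv2.connectedComponentsWithStats(m)
for i in range(1,n):
  if st[i,4]>300:
    r=cv2.minAreaRect(cv2.findNonZero((l==i).astype(np.uint8)));print(st[i],r)
    for z in(.076,.061):
      p=atz(c,r[0],z);print(z,p,T.T@(p-s["tool_pos"]))
for q in("red_pin_mid",):
  print([(d["at"],T.T@(atz(c,d["at"][::-1],.041)-s["tool_pos"])) for d in tip_of("wrist",q)])
E
```

```text
[0.43498447 0.13530421 0.17210122] 4.45
[ 277  208   28   59 1431] ((290.5, 237.0), (58.0, 27.0), 90.0)
0.076 [0.44182907 0.14179838 0.076     ] [0.00596703 0.00872181 0.09598328]
0.061 [0.44298917 0.13568713 0.061     ] [-0.00020007  0.00946359  0.11098695]
[  58  269   24   70 1001] ((68.65306091308594, 303.9405517578125), (16.30500602722168, 70.73950958251953), 9.727579116821289)
0.076 [0.3251968  0.08982362 0.076     ] [-0.03410758 -0.11250396  0.0976565 ]
0.061 [0.31606573 0.07912633 0.061     ] [-0.0438107  -0.12245866  0.1128078 ]
[([327.3, 137.9], array([-0.07458014, -0.09177605,  0.13246629])), ([223.4, 289.7], array([0.0005163 , 0.00985235, 0.1309822 ]))]
```

View pics/e.png

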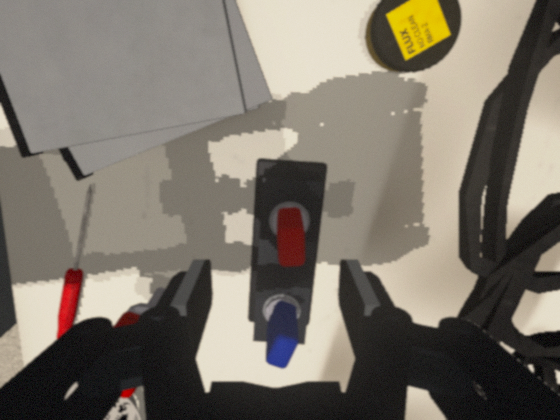

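Call:
step_arm(
  targets=[
    [[0,0,0],[0.5,9,0],50],
    [[0,0,0],[0,0,0],50],
  ],
)

```text
time: 4.72
tool_pos: [0.4526, 0.1387, 0.1822]
tcp_rot: [2.105, 2.326, 0.009]
wrist_force: [0.4, 0.3, 1.3]
width: 0.584
grip_force: 0.0
```

```bash
cat >> h.py <<'E'
def redrel(n=None):
    s=read_state();T=Ro.from_rotvec(s["tcp_rot"]).as_matrix();print(s["tool_pos"].round(4),s["time"],"z axis",T[:,2].round(4),"xang",np.arctan2(T[1,0],T[0,0]).round(4),s["wrist_force"].round(1))
    im=read_camera("wrist");c=calibration("wrist")
    if n: save(n,im)
    return s,T,im,c
E
python3 - <<'E'
from h import *
s,T,im,c=redrel("f.png")
print([(d["at"],T.T@(atz(c,d["at"][::-1],.041)-s["tool_pos"])) for d in tip_of("wrist","red_pin_mid")])
hsv=cv2.cvtColor(im,cv2.COLOR_RGB2HSV).astype(int)
m=((np.minimum(hsv[...,0],180-hsv[...,0])<10)&(hsv[...,1]>150)).astype(np.uint8);m[:,:220]=0;m[:,340:]=0
r=cv2.minAreaRect(cv2.findNonZero(m));print(r,cv2.boundingRect(m))
for z in(.076,.061): print(T.T@(atz(c,r[0],z)-s["tool_pos"]))
E
```

```text
[0.4526 0.1387 0.1822] 4.7167 z axis [ 0.007   0.0017 -1.    ] xang 1.6706 [0.4 0.3 1.3]
[([218.8, 256.4], array([ 0.0007091 , -0.01382467,  0.14111142])), ([324.7, 114.4], array([-0.07654799, -0.11307541,  0.1403301 ]))]
((253.60699462890625, 233.21205139160156), (54.144351959228516, 26.760286331176758), 86.42366790771484) (240, 206, 28, 55)
[ 0.00497801 -0.01344101  0.10611746]
[-0.00100998 -0.01443203  0.12110489]
```

Call:
step_arm(
  targets=[
    [[0,0,0],[-0.5,-13,0],50],
    [[0,0,0],[0,0,0],50],
    [[0,0,0],[0,0,10],50],
    [[0,0,0],[0,0,0],50],
  ],
)

```text
time: 5.15
tool_pos: [0.4359, 0.136, 0.1681]
tcp_rot: [-2.108, -2.33, 0.0]
wrist_force: [-1.1, -0.2, -0.1]
width: 0.587
grip_force: 0.0
```

```bash
python3 - <<'E'
from h import *
s,T,im,c=redrel("g.png")
print([(d["at"],T.T@(atz(c,d["at"][::-1],.041)-s["tool_pos"])) for d in tip_of("wrist","red_pin_mid")])
hsv=cv2.cvtColor(im,cv2.COLOR_RGB2HSV).astype(int)
m=((np.minimum(hsv[...,0],180-hsv[...,0])<10)&(hsv[...,1]>150)).astype(np.uint8);m[:,:220]=0;m[:,340:]=0
r=cv2.minAreaRect(cv2.findNonZero(m));print(r,cv2.boundingRect(m))
for z in(.076,.061): print(T.T@(atz(c,r[0],z)-s["tool_pos"]))
E
```

```text
[0.4359 0.136  0.1681] 5.15 z axis [-2.e-04 -1.e-04 -1.e+00] xang 1.6708 [-1.1 -0.2 -0.1]
[([333.4, 131.5], array([-0.07378799, -0.09541661,  0.12711663])), ([231.7, 285.1], array([-0.00248562,  0.00439032,  0.12708677]))]
((286.0, 241.5), (59.0, 28.0), 90.0) (272, 212, 29, 60)
[0.00614733 0.00387724 0.09208627]
[-0.00024886  0.00434975  0.10708662]
```

Call:
step_arm(
  targets=[
    [[0,0,0],[-0.5,4,10],50],
    [[0,0,0],[0,0,20],50],
    [[0,0,0],[0,0,21],50],
    [[0,0,0],[0,0,0],50],
    [[0,0,0],[0,0,0],50],
  ],
)

```text
time: 5.67
tool_pos: [0.4391, 0.1357, 0.1164]
tcp_rot: [-2.106, -2.328, 0.005]
wrist_force: [0.8, -0.4, -0.1]
width: 0.586
grip_force: 0.0
```

```bash
python3 - <<'E'
from h import *
s,T,im,c=redrel("g.png")
E
```

```text
[0.4391 0.1357 0.1164] 5.6667 z axis [-0.0039 -0.001  -1.    ] xang 1.6708 [ 0.8 -0.4 -0.1]
```

View pics/g.png

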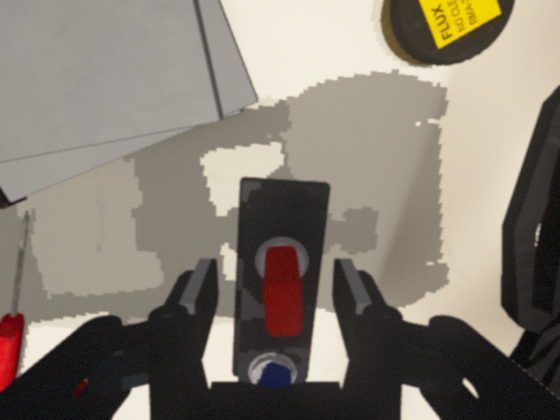

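The pin, centred near column 283, sits between the pads at columns 215 and 340. I'm closing the fingers.

Call:
step_arm(
  targets=[
    [[0,0,0],[0,0,0],20],
    [[0,0,0],[0,0,0],20],
    [[0,0,0],[0,0,0],20],
    [[0,0,0],[0,0,0],4],
    [[0,0,0],[0,0,0],4],
  ],
  grip_force=60,
)

```text
time: 6.13
tool_pos: [0.4409, 0.1362, 0.1189]
tcp_rot: [2.107, 2.329, 0.003]
wrist_force: [0.6, 0.3, 4.2]
width: 0.151
grip_force: 58.4
```

Call:
step_arm(
  targets=[
    [[0,0,0],[0,0,0],4],
    [[0,0,0],[0,0,0],4],
    [[0,0,0],[0,0,0],4],
    [[0,0,0],[0,0,0],4],
    [[0,0,0],[0,0,0],4],
  ],
)

```text
time: 6.55
tool_pos: [0.4409, 0.1362, 0.1189]
tcp_rot: [2.107, 2.329, 0.002]
wrist_force: [-1.1, -0.4, 5.7]
width: 0.154
grip_force: 58.7
```

Call:
step_arm(
  targets=[
    [[0,0,0],[0,0,-10],4],
    [[0,0,0],[0,0,-20],4],
    [[0,0,0],[0,0,-35],4],
    [[0,0,0],[0,0,-35],4],
    [[0,0,0],[0,0,-15],4],
  ],
)

```text
time: 6.97
tool_pos: [0.4416, 0.1364, 0.2378]
tcp_rot: [2.105, 2.327, 0.007]
wrist_force: [1.3, 0.6, 0.6]
width: 0.155
grip_force: 60.3
```

Call:
step_arm(
  targets=[
    [[0,0,0],[0,0,0],4],
    [[0,0,0],[-20,0,0],4],
    [[0,0,0],[-36,0,0],4],
    [[0,0,0],[-36,0,0],4],
    [[0,0,0],[-36,0,0],4],
  ],
)

```text
time: 7.38
tool_pos: [0.4517, 0.0077, 0.232]
tcp_rot: [-2.105, -2.33, 0.002]
wrist_force: [0.4, -1.0, -1.1]
width: 0.152
grip_force: 60.2
```

Call:
step_arm(
  targets=[
    [[0,0,0],[-36,1,0],4],
    [[0,0,0],[-36,1,0],4],
    [[0,0,0],[-36,1,0],4],
    [[0,0,0],[-36,1,0],4],
    [[0,0,0],[-36,1,0],4],
  ],
)

```text
time: 7.8
tool_pos: [0.4746, -0.1714, 0.2317]
tcp_rot: [-2.106, -2.328, 0.001]
wrist_force: [0.4, 0.7, -0.7]
width: 0.151
grip_force: 60.2
```

Call:
step_arm(
  targets=[
    [[0,0,0],[-36,1,0],4],
    [[0,0,0],[-36,1,0],4],
    [[0,0,0],[-36,0,0],4],
    [[0,0,0],[-36,0,0],4],
    [[0,0,0],[-31,0,0],4],
  ],
)

```text
time: 8.22
tool_pos: [0.4943, -0.3457, 0.2315]
tcp_rot: [-2.107, -2.327, 0.001]
wrist_force: [0.4, 0.4, -0.2]
width: 0.15
grip_force: 60.2
```

Call:
step_arm(
  targets=[
    [[0,0,0],[-15,0,0],4],
    [[0,0,0],[0,0,0],4],
    [[0,0,0],[0,0,0],4],
    [[0,0,0],[0,0,0],4],
  ],
)

```text
time: 8.55
tool_pos: [0.4962, -0.3573, 0.2319]
tcp_rot: [-2.105, -2.328, -0.001]
wrist_force: [0.3, 0.1, -0.2]
width: 0.156
grip_force: 60.2
```

```bash
python3 - <<'E'
from h import *
s,T,im,c=redrel("h.png")
print(T.round(4),s["width"])
for q,z in(("wheel_hole",.037),("wheel_axle",.037),("red_pin",.116),("red_pin_mid",.15)):
  print(q,[(np.round(d["at"][::-1]),np.round(atz(c,d["at"][::-1],z),4),round(d["score"],2)) for d in tip_of("wrist",q)])
cs=calibration("side");save("hs.png",read_camera("side"))
for q,z in(("wheel_hole",.037),("wheel_axle",.037),("red_pin",.116),("red_pin_mid",.15)):
  print(q,[(np.round(d["at"][::-1]),np.round(atz(cs,d["at"][::-1],z),4),round(d["score"],2)) for d in tip_of("side",q)])
E
```

```text
[ 0.4962 -0.3573  0.2319] 8.55 z axis [-0.0017  0.0022 -1.    ] xang 1.6711 [ 0.3  0.1 -0.2]
[[-0.1001  0.995  -0.0017]
 [ 0.995   0.1001  0.0022]
 [ 0.0024 -0.0015 -1.    ]] 0.15561555490558587
wheel_hole [(array([257., 126.]), array([ 0.4765, -0.3048,  0.037 ]), 0.67)]
wheel_axle [(array([304., 156.]), array([ 0.5134, -0.3235,  0.037 ]), 0.95)]
red_pin [(array([277., 233.]), array([ 0.4957, -0.3556,  0.116 ]), 0.81)]
red_pin_mid [(array([277., 267.]), array([ 0.496 , -0.3595,  0.15  ]), 0.65)]
wheel_hole [(array([291., 303.]), array([ 0.4758, -0.3007,  0.037 ]), 0.62), (array([279., 206.]), array([0.4524, 0.0471, 0.037 ]), 0.16)]
wheel_axle [(array([318., 312.]), array([ 0.5196, -0.3256,  0.037 ]), 0.66)]
red_pin [(array([305., 282.]), array([ 0.4965, -0.3476,  0.116 ]), 0.65), (array([240., 221.]), array([ 0.3821, -0.1594,  0.116 ]), 0.63)]
red_pin_mid [(array([304., 263.]), array([ 0.4951, -0.3458,  0.15  ]), 0.77), (array([237., 198.]), array([ 0.3761, -0.1321,  0.15  ]), 0.6)]
```

View pics/h.png

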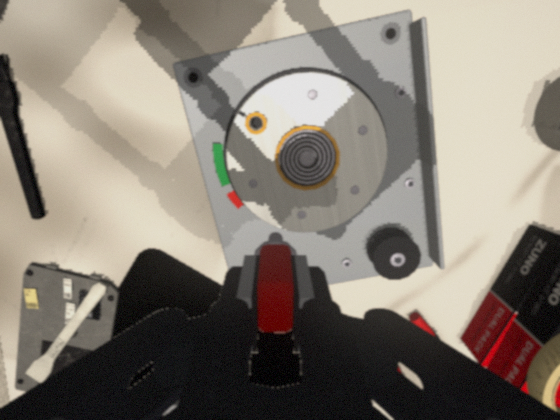

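The wheel is at rest, with its brass-ringed hole at wrist pixel (257,122) and the axle cup at (307,157). The pin's tip is at about (277,235), held straight.

```bash
cat >> h.py <<'E'
def brass(im,guess,r=14):
    hsv=cv2.cvtColor(im,cv2.COLOR_RGB2HSV).astype(int);u,v=map(int,guess)
    m=((hsv[...,0]>10)&(hsv[...,0]<26)&(hsv[...,1]>110)).astype(np.uint8)
    k=np.zeros_like(m);cv2.circle(k,(u,v),r,1,-1);m*=k
    nz=cv2.findNonZero(m);e=cv2.fitEllipse(cv2.convexHull(nz));return e,m.sum()
E
python3 - <<'E'
from h import *
s,T,im,c=redrel()
e,n=brass(im,(257,122));print(e,n);h=atz(c,e[0],.037)
e2,n=brass(im,(307,156),40);print(e2,n);a=atz(c,e2[0],.042)
print("hole",h,"axle",a,"dist",np.linalg.norm((h-a)[:2]),"ang",np.arctan2(*(h-a)[1::-1]))
print("tool-frame hole",T.T@(h-s["tool_pos"]))
E
```

```text
[ 0.4969 -0.3585  0.2331] 9.05 z axis [ 2.e-04 -1.e-04 -1.e+00] xang 1.6712 [-0.5  0.8 -0.3]
((254.3417205810547, 119.92251586914062), (20.646503448486328, 21.34206199645996), 162.9890594482422) 200
((305.58172607421875, 154.4525604248047), (63.46469497680664, 64.22970581054688), 32.2779655456543) 666
hole [ 0.47471511 -0.30305913  0.037     ] axle [ 0.51443537 -0.32356751  0.042     ] dist 0.04470226597428129 ang 2.664974017493728
tool-frame hole [ 0.05742476 -0.01653619  0.19605408]
```

Call:
step_arm(
  targets=[
    [[0,0,0],[28,-8,0],4],
    [[0,0,0],[29.5,-8.5,15],4],
    [[0,0,0],[0,0,30],4],
    [[0,0,0],[0,0,20],4],
    [[0,0,0],[0,0,0],4],
  ],
)

```text
time: 9.52
tool_pos: [0.4718, -0.3009, 0.1633]
tcp_rot: [-2.101, -2.324, 0.002]
wrist_force: [-0.7, 0.4, -1.4]
width: 0.149
grip_force: 60.2
```

Call:
step_arm(
  targets=[
    [[0,0,0],[0,0,0],4],
    [[0,0,0],[0,0,0],4],
    [[0,0,0],[0,0,0],4],
  ],
)

```text
time: 9.77
tool_pos: [0.4759, -0.3043, 0.1698]
tcp_rot: [2.106, 2.327, 0.001]
wrist_force: [-0.3, -0.5, -1.1]
width: 0.156
grip_force: 60.2
```

```bash
python3 - <<'E'
from h import *
s,T,im,c=redrel()
h=np.array([.4747,-.3031,.037]);p=proj(c,h);tz=s["tool_pos"][2]-.1129
tip=proj(c,s["tool_pos"]+T@[0,0,.1129]);print(p,tip)
for q,z in(("wheel_hole",.037),("wheel_axle",.037),("red_pin",tz)):
  print(q,[(np.round(d["at"][::-1],1),np.round(atz(c,d["at"][::-1],z),4),round(d["score"],2)) for d in tip_of("wrist",q)])
try:
  e,n=brass(im,p,22);print(e,n,atz(c,e[0],.037))
except Exception as x: print(x)
save("i.png",np.hstack([cv2.resize(im[100:300,180:380],(400,400),interpolation=cv2.INTER_CUBIC),cv2.resize(read_camera("side")[230:330,250:350],(400,400),interpolation=cv2.INTER_CUBIC)]))
E
```

```text
[ 0.4759 -0.3043  0.1698] 9.7667 z axis [ 0.0028 -0.0019 -1.    ] xang 1.6704 [-0.3 -0.5 -1.1]
[275.12861954 221.93559674] [277.587936   237.03250576]
wheel_hole [(array([275.9, 224.7]), array([ 0.4753, -0.3048,  0.037 ]), 0.93)]
wheel_axle [(array([333.3, 260.9]), array([ 0.5136, -0.3254,  0.037 ]), 0.87)]
red_pin [(array([274.8, 232.3]), array([ 0.4744, -0.3019,  0.0569]), 0.65), (array([276.9, 266.4]), array([ 0.4776, -0.3225,  0.0569]), 0.39)]
((275.3092956542969, 222.57772827148438), (23.19285774230957, 24.7357120513916), 94.92444610595703) 207 [ 0.47484995 -0.30350084  0.037     ]
```

View pics/i.png

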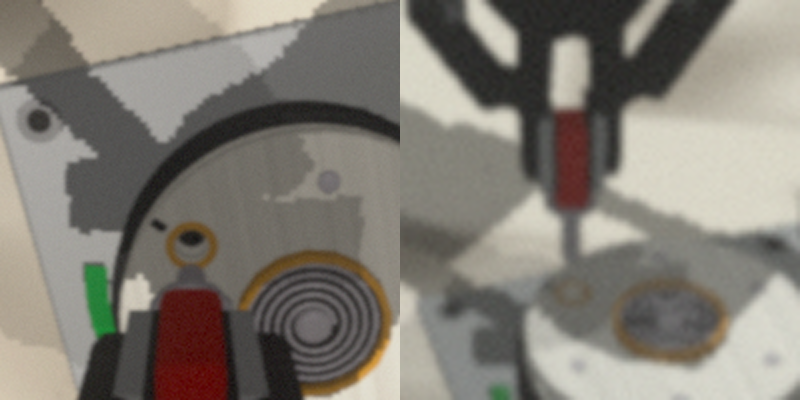

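The pin's nub at crop (191,268) is directly in front of the brass hole at crop (191,245), so it is aligned to about 1 mm. I'll lower it and re-measure.

Call:
step_arm(
  targets=[
    [[0,0,0],[0,0,7],4],
    [[0,0,0],[0,0,7],4],
    [[0,0,0],[0,0,0],4],
    [[0,0,0],[0,0,0],4],
    [[0,0,0],[0,0,0],4],
  ],
)

```text
time: 10.43
tool_pos: [0.4744, -0.3031, 0.1534]
tcp_rot: [-2.107, -2.329, 0.0]
wrist_force: [0.5, -0.3, -0.1]
width: 0.154
grip_force: 60.2
```

```bash
python3 - <<'E'
from h import *
s,T,im,c=redrel()
tz=s["tool_pos"][2]-.1129
tip=proj(c,s["tool_pos"]+T@[0,0,.1129]);print("predtip",tip,tz)
for q,z in(("wheel_hole",.037),("red_pin",tz)):
  print(q,[(np.round(d["at"][::-1],1),np.round(atz(c,d["at"][::-1],z),4),round(d["score"],2)) for d in tip_of("wrist",q)])
e,n=brass(im,tip-[0,6],22);print(e,n,atz(c,e[0],.037))
u,v=map(int,tip)
big=cv2.resize(im[v-45:v+45,u-45:u+45],(600,600),interpolation=cv2.INTER_CUBIC)
save("j.png",big);print("crop origin",u-45,v-45,"scale",600/90)
E
```

```text
[ 0.4744 -0.3031  0.1534] 10.4333 z axis [-8.e-04  6.e-04 -1.e+00] xang 1.6708 [ 0.5 -0.3 -0.1]
predtip [277.15790714 236.51280971] 0.040477476724519734
wheel_hole [(array([280.9, 239.1]), array([ 0.4767, -0.3058,  0.037 ]), 0.68)]
red_pin [(array([277.4, 266. ]), array([ 0.4763, -0.321 ,  0.0405]), 0.48)]
((278.67901611328125, 234.95248413085938), (23.015539169311523, 26.699138641357422), 91.54608917236328) 174 [ 0.47523167 -0.30339366  0.037     ]
crop origin 232 191 scale 6.666666666666667
```

View pics/j.png

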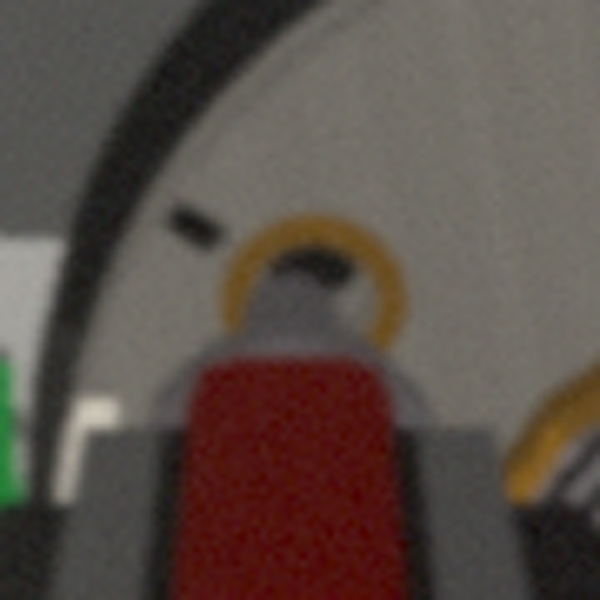

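Call:
step_arm(
  targets=[
    [[0,0,0],[0,1.8,0],4],
    [[0,0,0],[0,0,0],4],
    [[0,0,0],[0,0,0],4],
    [[0,0,0],[0,0,1.5],4],
    [[0,0,0],[0,0,1.5],4],
  ],
)

```text
time: 11.0
tool_pos: [0.4765, -0.3031, 0.151]
tcp_rot: [2.107, 2.329, 0.0]
wrist_force: [0.4, -0.1, -0.5]
width: 0.156
grip_force: 60.2
```

Call:
step_arm(
  targets=[
    [[0,0,0],[0,0,1],4],
    [[0,0,0],[0,0,0],4],
    [[0,0,0],[0,0,1],4],
    [[0,0,0],[0,0,0],4],
  ],
)

```text
time: 11.33
tool_pos: [0.4763, -0.303, 0.1486]
tcp_rot: [-2.107, -2.329, 0.0]
wrist_force: [0.3, 0.6, 0.1]
width: 0.151
grip_force: 60.2
```

Call:
step_arm(
  targets=[
    [[0,0,0],[0,0,1],4],
    [[0,0,0],[0,0,0],4],
    [[0,0,0],[0,0,1],4],
    [[0,0,0],[0,0,0],4],
  ],
)

```text
time: 11.67
tool_pos: [0.4764, -0.303, 0.1467]
tcp_rot: [-2.108, -2.33, -0.0]
wrist_force: [0.6, -0.4, -0.4]
width: 0.152
grip_force: 60.2
```

Call:
step_arm(
  targets=[
    [[0,0,0],[0,0,1],4],
    [[0,0,0],[0,0,1],4],
    [[0,0,0],[0,0,1],4],
    [[0,0,0],[0,0,1],4],
    [[0,0,0],[0,0,0],4],
  ],
)

```text
time: 12.08
tool_pos: [0.4763, -0.303, 0.1425]
tcp_rot: [-2.107, -2.329, 0.0]
wrist_force: [-0.1, 0.2, -0.8]
width: 0.154
grip_force: 60.2
```

Call:
step_arm(
  targets=[
    [[0,0,0],[0,0,1],4],
    [[0,0,0],[0,0,1],4],
    [[0,0,0],[0,0,1],4],
    [[0,0,0],[0,0,1],4],
    [[0,0,0],[0,0,0],4],
  ],
)

```text
time: 12.5
tool_pos: [0.4763, -0.303, 0.1386]
tcp_rot: [-2.107, -2.329, 0.0]
wrist_force: [-1.5, -0.5, -0.2]
width: 0.156
grip_force: 60.2
```

Call:
step_arm(
  targets=[
    [[0,0,0],[0,0,0.7],4],
    [[0,0,0],[0,0,0.7],4],
    [[0,0,0],[0,0,0],4],
    [[0,0,0],[0,0,0],4],
  ],
)

```text
time: 12.83
tool_pos: [0.4764, -0.3031, 0.1374]
tcp_rot: [-2.108, -2.33, 0.0]
wrist_force: [0.9, 0.1, 0.1]
width: 0.154
grip_force: 60.2
```

Call:
step_arm(
  targets=[
    [[0,0,0],[0,0,0.7],4],
    [[0,0,0],[0,0,0.7],4],
    [[0,0,0],[0,0,0],4],
    [[0,0,0],[0,0,0],4],
  ],
)

```text
time: 13.17
tool_pos: [0.4765, -0.3031, 0.1362]
tcp_rot: [2.107, 2.33, 0.0]
wrist_force: [0.0, 0.2, 0.6]
width: 0.152
grip_force: 60.4
```

Call:
step_arm(
  targets=[
    [[0,0,0],[0,0,0.6],4],
    [[0,0,0],[0,0,0],4],
    [[0,0,0],[0,0,0],4],
  ],
)

```text
time: 13.42
tool_pos: [0.4766, -0.3032, 0.1361]
tcp_rot: [2.107, 2.329, 0.0]
wrist_force: [-1.6, 0.9, 5.4]
width: 0.155
grip_force: 61.1
```

```bash
python3 - <<'E'
import numpy as np
a=1.6708;t0=2.667
X=np.array([np.cos(a),np.sin(a)]);Y=np.array([np.sin(a),-np.cos(a)])
p=lambda f:45*np.array([np.cos(t0+f),np.sin(t0+f)])
for i in range(21):
  f=i*.05;d=p(f+.05)-p(f);w=p(f)-p(0)+[476.5,-303.1]
  print(round(f,2),"TCP",w.round(1),"step",round(d@X,2),round(d@Y,2))
E
```

```text
0.0 TCP [ 476.5 -303.1] step -1.92 -1.18
0.05 TCP [ 475.5 -305.1] step -1.97 -1.08
0.1 TCP [ 474.6 -307.2] step -2.03 -0.98
0.15 TCP [ 473.9 -309.3] step -2.07 -0.88
0.2 TCP [ 473.2 -311.5] step -2.11 -0.77
0.25 TCP [ 472.7 -313.6] step -2.15 -0.66
0.3 TCP [ 472.2 -315.8] step -2.18 -0.56
0.35 TCP [ 471.9 -318.1] step -2.21 -0.45
0.4 TCP [ 471.7 -320.3] step -2.22 -0.34
0.45 TCP [ 471.5 -322.6] step -2.24 -0.22
0.5 TCP [ 471.5 -324.8] step -2.25 -0.11
0.55 TCP [ 471.7 -327.1] step -2.25 0.0
0.6 TCP [ 471.9 -329.3] step -2.25 0.11
0.65 TCP [ 472.2 -331.5] step -2.24 0.23
0.7 TCP [ 472.7 -333.7] step -2.22 0.34
0.75 TCP [ 473.2 -335.9] step -2.2 0.45
0.8 TCP [ 473.9 -338.1] step -2.18 0.56
0.85 TCP [ 474.7 -340.2] step -2.15 0.67
0.9 TCP [ 475.5 -342.2] step -2.11 0.77
0.95 TCP [ 476.5 -344.3] step -2.07 0.88
1.0 TCP [ 477.6 -346.2] step -2.03 0.98
```

Call:
step_arm(
  targets=[
    [[0,0,0],[0,0,-1],4],
    [[0,0,0],[0,0,0],4],
  ],
  grip_force=80,
)

```text
time: 13.58
tool_pos: [0.4764, -0.3031, 0.1364]
tcp_rot: [2.108, 2.329, 0.0]
wrist_force: [-0.4, 0.8, -0.3]
width: 0.15
grip_force: 78.1
```

Call:
step_arm(
  targets=[
    [[0,0,0],[-1.0,-0.6,0],4],
    [[0,0,0],[-0.9,-0.6,0],4],
    [[0,0,0],[-1.0,-0.5,0],4],
    [[0,0,0],[-1.0,-0.6,0],4],
    [[0,0,0],[0,0,0],4],
  ],
)

```text
time: 14.0
tool_pos: [0.4747, -0.307, 0.1363]
tcp_rot: [-2.108, -2.329, -0.001]
wrist_force: [2.8, 3.4, -0.1]
width: 0.154
grip_force: 78.2
```

Call:
step_arm(
  targets=[
    [[0,0,0],[-1.0,-0.5,0],4],
    [[0,0,0],[-1.0,-0.5,0],4],
    [[0,0,0],[-1.0,-0.5,0],4],
    [[0,0,0],[-1.1,-0.4,0],4],
    [[0,0,0],[0,0,0],4],
  ],
)

```text
time: 14.42
tool_pos: [0.4729, -0.3116, 0.1363]
tcp_rot: [-2.108, -2.329, 0.0]
wrist_force: [2.6, 3.4, -0.9]
width: 0.146
grip_force: 78.0
```

Call:
step_arm(
  targets=[
    [[0,0,0],[-1.1,-0.35,0],4],
    [[0,0,0],[-1.1,-0.35,0],4],
    [[0,0,0],[-1.1,-0.25,0],4],
    [[0,0,0],[-1.1,-0.3,0],4],
    [[0,0,0],[0,0,0],4],
  ],
)

```text
time: 14.83
tool_pos: [0.472, -0.3161, 0.1364]
tcp_rot: [-2.107, -2.329, 0.0]
wrist_force: [1.7, 4.3, 0.2]
width: 0.151
grip_force: 78.0
```

Call:
step_arm(
  targets=[
    [[0,0,0],[-1.1,-0.25,0],4],
    [[0,0,0],[-1.1,-0.15,0],4],
    [[0,0,0],[-1.1,-0.15,0],4],
    [[0,0,0],[-1.1,-0.1,0],4],
    [[0,0,0],[0,0,0],4],
  ],
)

```text
time: 15.25
tool_pos: [0.4716, -0.3205, 0.1363]
tcp_rot: [-2.107, -2.329, 0.001]
wrist_force: [0.0, 4.4, 0.1]
width: 0.147
grip_force: 78.3
```

Call:
step_arm(
  targets=[
    [[0,0,0],[-0.75,-0.1,0.5],4],
    [[0,0,0],[-0.75,-0.1,0.5],4],
    [[0,0,0],[-0.7,-0.1,0.2],4],
    [[0,0,0],[0,0,0],4],
  ],
)

```text
time: 15.58
tool_pos: [0.4717, -0.322, 0.1361]
tcp_rot: [-2.107, -2.328, -0.001]
wrist_force: [-0.9, 8.0, 6.4]
width: 0.15
grip_force: 79.4
```

Call:
step_arm(
  targets=[
    [[0,0,0],[-0.75,-0.1,0],4],
    [[0,0,0],[-0.75,0,0],4],
    [[0,0,0],[-0.75,0,0],4],
    [[0,0,0],[0,0,0],4],
  ],
)

```text
time: 15.92
tool_pos: [0.4717, -0.324, 0.1361]
tcp_rot: [-2.106, -2.328, -0.001]
wrist_force: [-1.8, 8.3, 7.5]
width: 0.151
grip_force: 79.4
```

Call:
step_arm(
  targets=[
    [[0,0,0],[-0.75,-0.05,0],4],
    [[0,0,0],[-0.75,-0.05,0],4],
    [[0,0,0],[-0.75,0,0],4],
    [[0,0,0],[0,0,0],4],
  ],
)

```text
time: 16.25
tool_pos: [0.4717, -0.326, 0.1361]
tcp_rot: [-2.106, -2.327, -0.001]
wrist_force: [-1.0, 8.6, 7.8]
width: 0.15
grip_force: 79.5
```

Call:
step_arm(
  targets=[
    [[0,0,0],[-0.75,0,0],4],
    [[0,0,0],[-0.75,0,0],4],
    [[0,0,0],[-0.75,0,0],4],
    [[0,0,0],[0,0,0],4],
  ],
)

```text
time: 16.58
tool_pos: [0.4719, -0.3281, 0.136]
tcp_rot: [-2.106, -2.327, -0.002]
wrist_force: [-2.1, 10.1, 8.4]
width: 0.146
grip_force: 79.6
```

Call:
step_arm(
  targets=[
    [[0,0,0],[-0.75,0.05,0],4],
    [[0,0,0],[-0.75,0.05,0],4],
    [[0,0,0],[-0.75,0.05,0],4],
    [[0,0,0],[0,0,0],4],
  ],
)

```text
time: 16.92
tool_pos: [0.472, -0.3307, 0.1358]
tcp_rot: [-2.106, -2.327, -0.0]
wrist_force: [-1.5, 7.1, 6.7]
width: 0.149
grip_force: 79.2
```

Call:
step_arm(
  targets=[
    [[0,0,0],[-0.75,0.05,0],4],
    [[0,0,0],[-0.75,0.1,0],4],
    [[0,0,0],[-0.75,0.1,0],4],
    [[0,0,0],[0,0,0],4],
  ],
)

```text
time: 17.25
tool_pos: [0.4724, -0.3335, 0.1353]
tcp_rot: [-2.106, -2.328, 0.001]
wrist_force: [-2.2, 4.5, 2.5]
width: 0.145
grip_force: 78.8
```

The ring reaction dropped, from 8.4 N to 2.5 N, and z fell by 0.8 mm. It looks like the hole, so I'll probe down gently.

Call:
step_arm(
  targets=[
    [[0,0,0],[0,0,0.6],4],
    [[0,0,0],[0,0,0.4],4],
    [[0,0,0],[0,0,0],4],
  ],
)

```text
time: 17.5
tool_pos: [0.4723, -0.3336, 0.1342]
tcp_rot: [-2.106, -2.328, 0.002]
wrist_force: [-2.5, 5.0, 2.8]
width: 0.149
grip_force: 78.8
```

Going down freely, with only rubbing force. I'll continue toward home (TCP about 0.122).

Call:
step_arm(
  targets=[
    [[0,0,0],[0,0,0.8],4],
    [[0,0,0],[0,0,0.8],4],
    [[0,0,0],[0,0,0.8],4],
    [[0,0,0],[0,0,0],4],
  ],
)

```text
time: 17.83
tool_pos: [0.4723, -0.3335, 0.1317]
tcp_rot: [-2.106, -2.328, 0.002]
wrist_force: [-1.9, 4.5, 1.9]
width: 0.15
grip_force: 78.8
```

Call:
step_arm(
  targets=[
    [[0,0,0],[0,0,0.7],4],
    [[0,0,0],[0,0,0],4],
  ],
)

```text
time: 18.0
tool_pos: [0.4723, -0.3335, 0.131]
tcp_rot: [-2.106, -2.328, 0.002]
wrist_force: [-1.6, 5.0, 1.8]
width: 0.146
grip_force: 78.8
```

Call:
step_arm(
  targets=[
    [[0,0,0],[0,0,1],4],
    [[0,0,0],[0,0,1],4],
    [[0,0,0],[0,0,1],4],
    [[0,0,0],[0,0,1],4],
    [[0,0,0],[0,0,0],4],
  ],
)

```text
time: 18.42
tool_pos: [0.4723, -0.3335, 0.1269]
tcp_rot: [-2.106, -2.328, 0.001]
wrist_force: [-1.5, 5.0, 1.7]
width: 0.151
grip_force: 78.8
```

Call:
step_arm(
  targets=[
    [[0,0,0],[0,0,1],4],
    [[0,0,0],[0,0,1],4],
    [[0,0,0],[0,0,0.7],4],
    [[0,0,0],[0,0,0],4],
  ],
)

```text
time: 18.75
tool_pos: [0.4723, -0.3335, 0.1243]
tcp_rot: [-2.106, -2.328, 0.002]
wrist_force: [-2.5, 5.0, 2.2]
width: 0.15
grip_force: 78.8
```

Call:
step_arm(
  targets=[
    [[0,0,0],[0,0,0.8],4],
    [[0,0,0],[0,0,0.8],4],
    [[0,0,0],[0,0,0],4],
  ],
)

```text
time: 19.0
tool_pos: [0.4723, -0.3335, 0.1227]
tcp_rot: [-2.106, -2.328, 0.002]
wrist_force: [-1.2, 4.7, 2.2]
width: 0.148
grip_force: 78.8
```

Call:
step_arm(
  targets=[
    [[0,0,0],[0,0,0.7],4],
    [[0,0,0],[0,0,0],4],
  ],
)

```text
time: 19.17
tool_pos: [0.4723, -0.3336, 0.1221]
tcp_rot: [-2.106, -2.328, 0.002]
wrist_force: [-2.1, 5.0, 2.6]
width: 0.151
grip_force: 78.8
```

Call:
step_arm(
  targets=[
    [[0,0,0],[0,0,0.7],4],
    [[0,0,0],[0,0,0],4],
  ],
)

```text
time: 19.33
tool_pos: [0.4724, -0.3337, 0.122]
tcp_rot: [-2.106, -2.329, 0.002]
wrist_force: [-3.3, 4.6, 6.8]
width: 0.148
grip_force: 79.3
```

Call:
step_arm(
  targets=[
    [[0,0,0],[0,0,0.6],4],
    [[0,0,0],[0,0,0],4],
  ],
)

```text
time: 19.5
tool_pos: [0.4725, -0.334, 0.1219]
tcp_rot: [-2.106, -2.329, 0.002]
wrist_force: [-4.6, 5.6, 8.4]
width: 0.149
grip_force: 79.7
```

Call:
step_arm(
  targets=[
    [[0,0,0],[0.5,0,0],4],
    [[0,0,0],[0.5,0,0],4],
    [[0,0,0],[0,0,0],4],
    [[0,0,0],[0,0,0],4],
  ],
  grip_force=40,
)

```text
time: 19.83
tool_pos: [0.4724, -0.3334, 0.122]
tcp_rot: [-2.106, -2.33, 0.003]
wrist_force: [-3.7, 4.2, 7.9]
width: 0.153
grip_force: 79.4
```

Call:
step_arm(
  targets=[
    [[0,0,0],[0.4,0,-0.3],4],
    [[0,0,0],[0,0,0],4],
    [[0,0,0],[0,0,0],4],
  ],
)

```text
time: 20.08
tool_pos: [0.4722, -0.3329, 0.122]
tcp_rot: [-2.106, -2.329, 0.003]
wrist_force: [-3.5, 3.5, 6.8]
width: 0.149
grip_force: 79.1
```

Call:
step_arm(
  targets=[
    [[0,0,0],[0.4,-0.2,0],4],
    [[0,0,0],[0.4,-0.1,0],4],
    [[0,0,0],[0,0,0],4],
    [[0,0,0],[0,0,0],4],
  ],
  grip_force=25,
)

```text
time: 20.42
tool_pos: [0.4721, -0.3325, 0.122]
tcp_rot: [-2.107, -2.33, 0.003]
wrist_force: [-3.6, 1.9, 6.2]
width: 0.151
grip_force: 79.1
```

Call:
step_arm(
  targets=[
    [[0,0,0],[0.3,-0.2,0],4],
    [[0,0,0],[0.2,-0.1,0],4],
    [[0,0,0],[0,0,0],4],
    [[0,0,0],[0,0,0],4],
  ],
)

```text
time: 20.75
tool_pos: [0.472, -0.3323, 0.122]
tcp_rot: [2.106, 2.33, -0.003]
wrist_force: [-4.0, 1.1, 4.7]
width: 0.149
grip_force: 79.1
```

Call:
step_arm(
  targets=[
    [[0,0,0],[0,0,0],16],
    [[0,0,0],[0,0,0],18],
    [[0,0,0],[0,0,0],20],
    [[0,0,0],[0,0,0],24],
    [[0,0,0],[0,0,0],30],
  ],
)

```text
time: 21.17
tool_pos: [0.4725, -0.3313, 0.1211]
tcp_rot: [2.107, 2.33, -0.0]
wrist_force: [0.0, 0.3, -0.5]
width: 0.352
grip_force: 0.0
```

Call:
step_arm(
  targets=[
    [[0,0,0],[0,0,0],34],
    [[0,0,0],[0,0,0],34],
    [[0,0,0],[0,0,0],34],
  ],
)

```text
time: 21.42
tool_pos: [0.4724, -0.3312, 0.1211]
tcp_rot: [2.108, 2.33, -0.0]
wrist_force: [-0.9, -0.5, -0.0]
width: 0.395
grip_force: 0.0
```

```bash
python3 - <<'E'
from h import *
s,T,im,c=redrel()
si=calibration("side");b=read_camera("side")
for q in("red_pin_mid","wheel_hole"): print(q,[(d["at"],atz(si,d["at"][::-1],.044)) for d in tip_of("side",q)],[(d["at"],atz(c,d["at"][::-1],.044)) for d in tip_of("wrist",q)])
save("k.png",np.hstack([cv2.resize(im[100:420,120:440],(400,400)),cv2.resize(b[240:340,250:350],(400,400),interpolation=cv2.INTER_CUBIC)]))
E
```

```text
[ 0.4724 -0.3312  0.1211] 21.4167 z axis [ 0. -0. -1.] xang 1.6709 [-0.9 -0.5 -0. ]
red_pin_mid [([309.8, 289.9], array([ 0.47302731, -0.32723385,  0.044     ])), ([199.2, 238.0], array([0.35632263, 0.06745779, 0.044     ]))] [([270.2, 274.1], array([ 0.47080349, -0.33298954,  0.044     ]))]
wheel_hole [([315.3, 289.9], array([ 0.47289444, -0.34083226,  0.044     ])), ([311.7, 320.6], array([ 0.522921  , -0.33243334,  0.044     ]))] []
```

View pics/k.png

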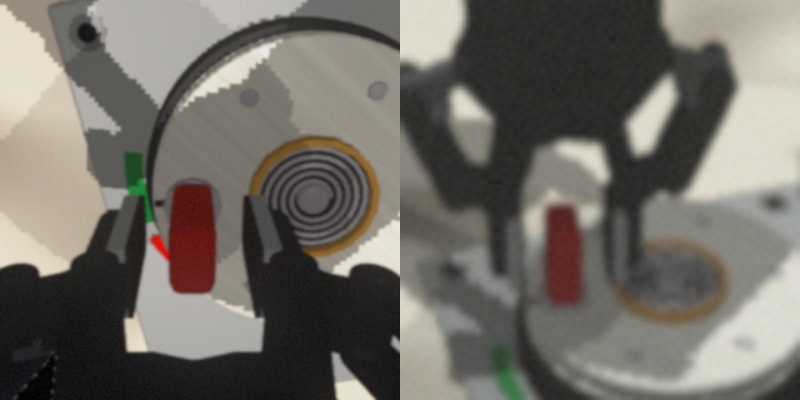

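The pin stands upright in the wheel with its collar on the wheel face. The pointer is at the green arc and the fingers are clear. I'm retracting straight up.

Call:
step_arm(
  targets=[
    [[0,0,0],[0,0,-10],34],
    [[0,0,0],[0,0,-25],34],
    [[0,0,0],[0,0,-35],34],
    [[0,0,0],[0,0,-35],34],
    [[0,0,0],[0,0,-20],34],
  ],
)

```text
time: 22.13
tool_pos: [0.4737, -0.3321, 0.2513]
tcp_rot: [2.104, 2.325, 0.001]
wrist_force: [0.9, -1.1, 0.4]
width: 0.398
grip_force: 0.0
```

Call:
step_arm(
  targets=[
    [[0,0,0],[0,0,0],34],
    [[0,0,0],[0,0,0],34],
    [[0,0,0],[0,0,0],34],
  ],
)

```text
time: 22.38
tool_pos: [0.472, -0.3308, 0.2459]
tcp_rot: [-2.107, -2.329, 0.0]
wrist_force: [-0.0, 0.8, -0.8]
width: 0.399
grip_force: 0.0
```

```bash
python3 - <<'E'
from h import *
s,T,im,c=redrel()
for q in("red_pin_mid","wheel_axle","blue_pin","flux_tub"): print(q,[(d["at"],atz(c,d["at"][::-1],.044)) for d in tip_of("wrist",q)])
print(finish_job())
E
```

```text
[ 0.472  -0.3308  0.2459] 22.3833 z axis [-5.e-04  4.e-04 -1.e+00] xang 1.6707 [-0.   0.8 -0.8]
red_pin_mid [([197.3, 278.9], array([ 0.47304893, -0.33249322,  0.044     ]))]
wheel_axle [([190.6, 327.6], array([ 0.51054117, -0.3232172 ,  0.044     ]))]
blue_pin []
flux_tub []
the job is handed in; nothing more can be done
None
```

The red pin is fully home, with its tip in the index ring's hole and the wheel pinned back at about 0.65 rad. The arm has let go and lifted clear, and the job was handed in at about 22 s; no verdict came back.

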